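# Roll the thick bead blank onto the marked line

## Robot

A 6-joint arm with a two-finger parallel gripper is mounted at the origin on the work surface. World frame = base frame: x ahead of the robot, y to its left, z up, the work surface at z = 0. Lengths are in m, angles in rad, forces in N, time in s.
With the tool pointing down it reaches from about 0.3 to 0.775 m from the base axis. Payload 14.6 kg.
Tool frame: the origin (TCP) lies between the finger pads; the fingertips stand 8 mm ahead of it and the grasp point (between the pads) lies 11 mm behind it; x points along the fingers, y is the direction in which the jaws open and shut, and the axes are right-handed (so a half turn about x gives the same grasp; the last joint's range is limited). The gripper opens to 94 mm and grips with 3 to 60 N. Pads are 16 mm wide; open, the fingers measure 119 mm over their backs; the gripper's body (75 mm by 177 mm) begins 78 mm behind the grasp point.
Start: joints at [1.185, 0.3, 1.521, -0, 1.321, -0.067], TCP at [0.172, 0.522, 0.213] pointing down, gripper open.
Joint ranges: [-3.03, 3.03], [-0.79, 2.21], [0.23, 2.52], [-1.04, 4.18], [0, 3.07], [-2.55, 2.55]. Speed limits (rad/s): [2.22, 2.22, 2.57, 3.14, 3.14, 3.14].

## Interface

Orientations are given as [roll, pitch, yaw] about the fixed x, y, z axes, in that order (R = Rz(yaw) Ry(pitch) Rx(roll)).
In Python, from station import ctrl gives the robot as it stands.
- The arm moves only by the shell command python3 -m creep 'ROWS' [FORCE]. ROWS is a JSON object of lists of equal length, an entry for each row: "hand": the closure, from -1 (fully open) to 1 (shut); "slide": the shift along the tool's x, y, z in m, a list of three; "spin": the turn about the tool's x in degrees. A call has 1 to 12 rows; each row is the pose to reach, as a shift and turn from the pose commanded when the call began, along the tool's axes at that moment; what a row does not reach only later rows make up. A row lasts 1/12 s, in which the tool goes at most 41.7 mm and 7.16 degrees, less where a joint would pass 70% of its speed; a pose out of reach is approached as far as the arm can. A call with a gripper value outside its range is refused whole. The fingers move at their own pace and stop on an object; FORCE is the grip in N (left out, the last holds). Time passes only in rows, so rows that repeat a pose let the fingers close. It gives the time, the measured TCP pose, the force and the opening at its end, in the units of the state.
- ctrl.get_obs(): the state, without advancing time (a new reading comes with each control period).
- ctrl.camera(name): name is "scene" or "top" or "wrist"; returns the picture (420x560x3 uint8, red, green, blue); there is no depth.
- ctrl.calibration(name): a dict with "K" (3x3 intrinsics, pixels), "R" (3x3) and "t" (3): a world point X has camera coordinates R X + t. Camera axes: x right, y down, z forward; pixel columns grow to the right and rows downward; lengths in m; the calibration is good to about 2 mm. A picture is of the moment at which its call begins: read the wrist's pose just before it. calibration takes no time and is no camera call; for the wrist camera it gives the pose at the moment of the call.
- ctrl.hand_in(): hands the job in, once; it reports no verdict.
The state is a dict: "time_s": time; "qpos": joint angles; "joint_vel": joint speeds; "tau": joint torques, N m; "ee_pos": TCP position; "eef_rot": TCP orientation; "force": force on the tool from outside, world axes, zero at the start; "moment": the same for the moment, N m; "grip_width": finger opening in m.
Only numpy, scipy, OpenCV 4.12 (cv2) and the standard library are available. Lean on these libraries where they do the work, as an engineer would, in place of code of your own. Each camera call takes 0.05 s, during which the arm holds its last target.

## Task

Two round dark-wood bead blanks lie on the marking-out board, one on each side of its inlaid black line. With your fingertips pressing on top of the thicker blank, roll it sideways - without picking it up - until it lies along the line, centred right over it, and leave it resting there. Leave the thin blank and everything else where they are.

Things in the scene. Friction and masses are not known exactly. Their poses are not given: they have to be found in the camera images.
- thick_blank_center (a point): Centre of the thick blank (half-way along it, on its axis): a solid dark-wood cylinder 44 mm in diameter, 120 mm long, lying loose on the board, so this point is 22 mm above the board's face and the blank's top 44 mm. Own x axis = the cylinder's axis, nearly parallel to the line (within 4 degrees); y and z turn as it rolls. It starts 65 to 100 mm to one side of the line.
- line_mid (a point): Middle of the inlaid black line, on the face of the marking-out board. The line is 5 mm wide, 240 mm long, flush with the face, and runs along this frame's x axis; y is across the line along the board's face; z is up.
- thin_blank_center (a point): Centre of the thin blank, the bystander on the other side of the line (65 to 100 mm from it): a dark-wood cylinder 22 mm in diameter, 120 mm long, own x axis along the cylinder, lying loose on the board. Leave it.
- sanding_block: Cork sanding block 34 x 60 x 25 mm (x, y, z), loose on the board near its far edge (105 to 110 mm beyond the line's middle along the line's x). Origin: centre of its underside. Leave it.
- glue_jar: Amber glass jar, 64 mm in diameter, 75 mm high, on the table to the left. Origin: centre of its underside. Leave it.
- bead_bowl: White bowl with beads, 100 mm across, 35 mm high, on the table to the right. Origin: centre of its underside. Leave it.
- dust_brush: Hand brush lying on the table to the right. Origin: centre of its underside. Leave it.
- thread_spool: Wooden spool 44 mm in diameter, 50 mm high, on the table to the left. Origin: centre of its underside. Leave it.
- board: The marking-out board, fixed: white laminate face 280 mm (x) by 320 mm (y), 18 mm above the table, with wooden lips 12 mm higher than the face along its two ends at y = +-160 mm. Origin under its centre, on the table, straight below the line's middle; axes as the line's.
- thick_blank: The thick blank, 0.12 to 0.22 kg; origin at its centre, same point as its centre point. It rolls without slipping under fingertips pressed lightly on its top (about 4 N), moving half as far as they do, so a roll takes several short strokes of some 20 mm of blank travel each; it soon stops when let go.
There are look-alikes about, which are no part of the job. What is shaped like the thick_blank but green or orange is not meant.

How it is judged:
By the outcome, as a careful person would: the job done as asked, in the order asked, and still so for the second after the job is handed in, with the robot touching nothing.
It also fails if it takes over 69 s, if anything falls off the work surface, if the arm or the gripper's body presses on something with over 40 N, if the wrist force passes 120 N, or if a joint passes its speed limit or range.

## Working session

There is one attempt and no reset: what is moved stays moved. The work goes in short steps, Python scripts to look and compute and a shell command to move; the robot and the scene stay as the last step left them, time stands still between calls to the robot, and variables do not carry over. Pictures are saved under pics/ and viewed, and the job is handed in when it is done.

```bash
mkdir -p pics; ls
python3 - <<'E'
from station import ctrl
import cv2
o=ctrl.get_obs(); print(o)
for n in ("scene","top"):
    cv2.imwrite(f"pics/{n}0.png",ctrl.camera(n)[:,:,::-1]); c=ctrl.calibration(n); print(n,c)
E
```

```text
pics
{'time_s': 0.0, 'qpos': array([ 1.18542122e+00,  3.00482299e-01,  1.52156523e+00,  2.26780737e-05,
        1.32067958e+00, -6.66221575e-02]), 'joint_vel': array([ 9.12854831e-05,  5.82659012e-04, -1.30122370e-03, -1.48751545e-03,
        3.54299627e-04, -6.03940989e-05]), 'tau': array([ 1.00079007e-03, -5.31803584e+01, -3.52741349e+01,  7.08603510e-02,
        2.43503298e-02, -1.34575030e-04]), 'ee_pos': array([0.17227821, 0.5220674 , 0.21288688]), 'eef_rot': array([-1.65677866,  1.56966166, -1.97553723]), 'force': array([ 0.73567867, -0.93530066, -0.58140927]), 'moment': array([ 0.00457894, -0.04895714,  0.00968583]), 'grip_width': 0.09379368126040451}
scene {'K': array([[402.07856215,   0.        , 279.26488717],
       [  0.        , 402.07856215, 209.19718914],
       [  0.        ,   0.        ,   1.        ]]), 'R': array([[-0.191102  ,  0.9815654 , -0.00306454],
       [ 0.73936383,  0.14189261, -0.65818509],
       [-0.64561688, -0.12804629, -0.75284992]]), 't': array([ 0.08306837, -0.29464611,  1.34476082])}
top {'K': array([[492.65047512,   0.        , 282.24298355],
       [  0.        , 492.65047512, 202.07050429],
       [  0.        ,   0.        ,   1.        ]]), 'R': array([[-0.02406071, -0.9996814 , -0.00762746],
       [-0.99637109,  0.02460274, -0.08148219],
       [ 0.08164388,  0.00563927, -0.99664561]]), 't': array([0.01054528, 0.49178659, 1.62853982])}
```

View pics/top0.png

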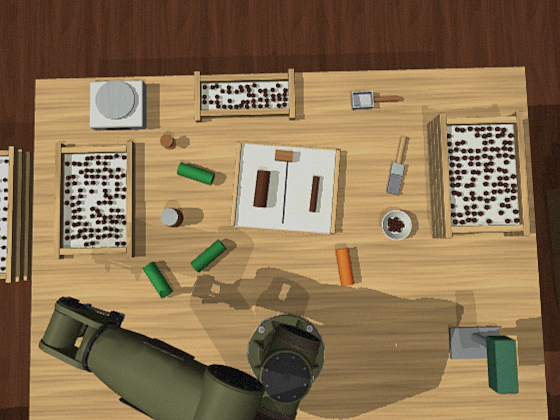

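View pics/scene0.png

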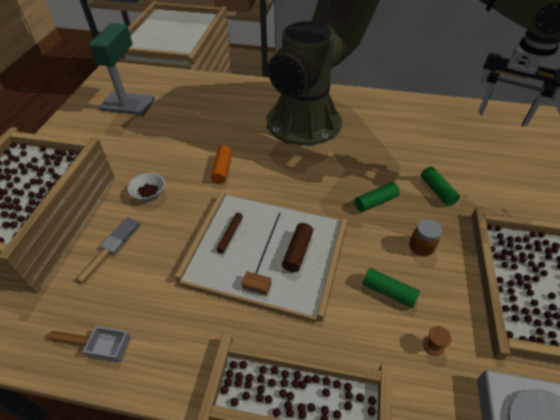

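The top view shows the thick blank at about (262,188), the line at x≈285, the thin blank at (315,194) and the cork block at (285,155). The green and orange look-alikes are off the board. Next I'll measure these.

```bash
cat > h.py <<'E'
import numpy as np, cv2
from station import ctrl
def ray(c,uv,z):
    d=c["R"].T@np.linalg.inv(c["K"])@np.array([uv[0],uv[1],1.]); o=-c["R"].T@c["t"]
    return o+d*(z-o[2])/d[2]
def proj(c,X):
    p=c["K"]@(c["R"]@np.array(X)+c["t"]); return p[:2]/p[2]
def cast(c,cnt,z): return np.array([ray(c,p,z) for p in cnt.reshape(-1,2)])
def axis(P):
    P=P[:,:2]; r=cv2.minAreaRect((P*1e4).astype(np.float32))
    b=cv2.boxPoints(r)/1e4; e1=b[1]-b[0]; e2=b[2]-b[1]
    e=e1 if np.hypot(*e1)>np.hypot(*e2) else e2
    e=e*np.sign(e[0])
    return np.array(r[0])/1e4,sorted(np.array(r[1])/1e4),np.degrees(np.arctan2(e[1],e[0]))
E
python3 - <<'E'
from h import *
im=cv2.imread("pics/top0.png"); c=ctrl.calibration("top")
x0,y0,x1,y1=238,146,336,232
hsv=cv2.cvtColor(im,cv2.COLOR_BGR2HSV); H,S,V=cv2.split(hsv)
m=np.zeros(V.shape,np.uint8); m[y0:y1,x0:x1]=((V<110))[y0:y1,x0:x1]*255
n,l,st,ce=cv2.connectedComponentsWithStats(m)
for i in range(1,n):
    if st[i,4]<30: continue
    cn=max(cv2.findContours((l==i).astype(np.uint8),0,1)[0],key=cv2.contourArea)
    w=l==i
    print(st[i],ce[i],"meanS",S[w].mean(),"V",V[w].mean())
    for z in (.018,.029,.04): print(z,axis(cast(c,cn,z)))
cv2.imwrite("pics/topz.png",cv2.resize(im[130:245,220:350],None,fx=5,fy=5,interpolation=cv2.INTER_CUBIC))
E
```

```text
[282 161   7  62  75] [284.73333333 191.96      ] meanS 16.48 V 66.29333333333334
0.018 (array([ 0.52802305, -0.01087675]), [np.float64(0.004789977264404297), np.float64(0.2067472900390625)], np.float32(-6.0718365))
0.029 (array([ 0.52688159, -0.01087585]), [np.float64(0.00475794906616211), np.float64(0.2053649658203125)], np.float32(-6.0718374))
0.04 (array([ 0.52574009, -0.01087494]), [np.float64(0.0047259208679199215), np.float64(0.20398270263671875)], np.float32(-6.0718384))
[253 170  18  38 478] [261.63389121 188.41004184] meanS 155.35774058577405 V 76.01464435146444
0.018 (array([0.53987954, 0.06678936]), [np.float64(0.04439315185546875), np.float64(0.1226611572265625)], np.float32(-7.9227886))
0.029 (array([0.53865879, 0.066271  ]), [np.float64(0.044096334838867185), np.float64(0.12184105224609375)], np.float32(-7.922779))
0.04 (array([0.53743804, 0.06575261]), [np.float64(0.04379952392578125), np.float64(0.12102088623046875)], np.float32(-7.922773))
[309 176  11  36 233] [314.18454936 193.49785408] meanS 149.24463519313304 V 79.25751072961373
0.018 (array([ 0.5183562 , -0.10921987]), [np.float64(0.021942149353027345), np.float64(0.1187673095703125)], np.float32(-8.32241))
0.029 (array([ 0.51727925, -0.10856144]), [np.float64(0.02179545440673828), np.float64(0.1179732421875)], np.float32(-8.322417))
0.04 (array([ 0.51620244, -0.10790303]), [np.float64(0.021648756408691405), np.float64(0.11717916259765625)], np.float32(-8.32241))
```

View pics/topz.png

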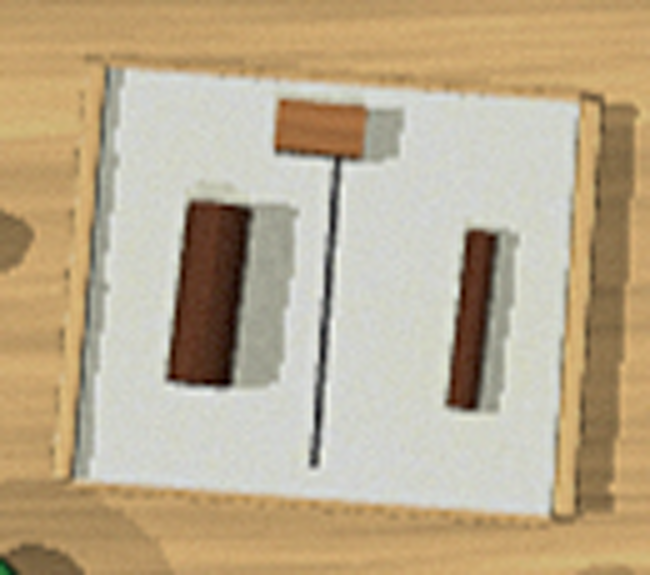

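Run:
```python
from h import *
from scipy.spatial.transform import Rotation as Ro
im=cv2.imread("pics/top0.png"); c=ctrl.calibration("top")
g=im.max(2).astype(float)
pts=[]
for v in range(163,222):
    w=np.clip(190-g[v,276:294],0,None)
    if w.sum()>60: pts.append(ray(c,((w*np.arange(276,294)).sum()/w.sum(),v),.018)[:2])
pts=np.array(pts,np.float32)
vx,vy,x,y=cv2.fitLine(pts,cv2.DIST_HUBER,0,.01,.01).ravel()
d=np.array([vx,vy])*np.sign(vx);n=np.array([-d[1],d[0]]);p0=np.array([x,y])
near=ray(c,(284.73-1.7,223),.018)[:2]; mid=p0+d*((near-p0)@d+.12)
print("line deg",np.degrees(np.arctan2(d[1],d[0])),"mid~",mid)
for nm,q in(("thick",[.5374,.0658]),("thin",[.5173,-.1086])): print(nm,"along",(q-mid)@d,"across",(q-mid)@n)
o=ctrl.get_obs();R=Ro.from_euler('xyz',o["eef_rot"]).as_matrix();print("tool axes cols\n",R.round(4))
# target: tool y along blank axis dir
tgt=np.array([.5374,.0658,.16])
print("slide",R.T@(tgt-o["ee_pos"]))
a=np.radians(-7)  # desired y dir
for s in (1,-1):
    yd=R.T@np.array([s*np.cos(a),s*np.sin(a),0]); print("spin",np.degrees(np.arctan2(yd[2],yd[1])))
```

```text
line deg -3.055991 mid~ [ 0.54175478 -0.00840417]
thick along -0.008304550029817963 across 0.07386648448300376
thin along -0.019078384079519662 across -0.10135706762145445
tool axes cols
 [[-4.000e-04  3.134e-01  9.496e-01]
 [-1.000e-03  9.496e-01 -3.134e-01]
 [-1.000e+00 -1.100e-03 -1.000e-04]]
slide [ 0.05321053 -0.31878918  0.48970912]
spin 78.73282179204533
spin -101.26717820795469
```

```bash
python3 -m creep '{"hand":[-1,-1,-1,-1,-1,-1,-1,-1,-1,-1,-1,-1],"slide":[[-0.06,-0.32,0.46],[-0.06,-0.32,0.46],[-0.06,-0.32,0.46],[-0.06,-0.32,0.46],[-0.06,-0.32,0.46],[-0.06,-0.32,0.46],[-0.06,-0.32,0.46],[-0.06,-0.32,0.46],[-0.06,-0.32,0.46],[-0.06,-0.32,0.46],[-0.06,-0.32,0.46],[-0.06,-0.32,0.46]],"spin":[78,78,78,78,78,78,78,78,78,78,78,78]}'
python3 - <<'E'
from h import *
print(ctrl.get_obs()); cv2.imwrite("pics/w1.png",ctrl.camera("wrist")[:,:,::-1]); print(ctrl.calibration("wrist"))
E
```

```text
time_s: 1.1
ee_pos: [0.4717, 0.1227, 0.2668]
eef_rot: [-1.656, 1.571, 2.939]
force: [0.3, 0.3, 0.9]
grip_width: 0.0942
{'time_s': 1.1, 'qpos': array([1.79375758e-01, 1.20726766e-01, 1.61276540e+00, 4.21055650e-05,
       1.40820397e+00, 2.96362845e-01]), 'joint_vel': array([-9.39549310e-01,  3.72537122e-01, -5.32940054e-01, -5.97356574e-04,
        1.58298286e-01, -1.10753863e+00]), 'tau': array([ 5.86076617e+00, -4.81293547e+01, -3.22340441e+01, -4.50625399e-02,
       -2.27037761e-01,  4.44034740e+00]), 'ee_pos': array([0.47169615, 0.12273806, 0.26683191]), 'eef_rot': array([-1.65622463,  1.57068481,  2.93917045]), 'force': array([0.29250214, 0.3450736 , 0.85551266]), 'moment': array([-0.05540877,  0.1039406 ,  0.07824128]), 'grip_width': 0.09419209522717222}
{'K': array([[305.71553328,   0.        , 278.69272052],
       [  0.        , 305.71553328, 205.16749569],
       [  0.        ,   0.        ,   1.        ]]), 'R': array([[ 9.93512252e-01, -1.13722374e-01,  7.91891381e-04],
       [-1.10242775e-01, -9.61356804e-01,  2.52268957e-01],
       [-2.79273345e-02, -2.50719600e-01, -9.67656833e-01]]), 't': array([-0.45879141,  0.12468867,  0.48483133])}
```

Run:
```python
from h import *
im=cv2.imread("pics/top0.png"); c=ctrl.calibration("top")
g=im.max(2).astype(float)
pts=[]
for v in range(166,221):
    w=np.clip(140-g[v,280:291],0,None)
    if w.sum()>20: pts.append(ray(c,((w*np.arange(280,291)).sum()/w.sum(),v),.018)[:2])
pts=np.array(pts,np.float32)
vx,vy,x,y=cv2.fitLine(pts,cv2.DIST_HUBER,0,.01,.01).ravel()
d=np.array([vx,vy])*np.sign(vx);n=np.array([-d[1],d[0]])
print("line deg",np.degrees(np.arctan2(d[1],d[0])),x,y)
for nm,q in(("thick",[.5374,.0658]),("thin",[.5173,-.1086])): print(nm,"across",(q-np.array([x,y]))@n)
```

```text
line deg -5.637864 0.51750845 -0.009628197
thick across 0.07701748355305323
thin across -0.09851352111124864
```

View pics/w1.png

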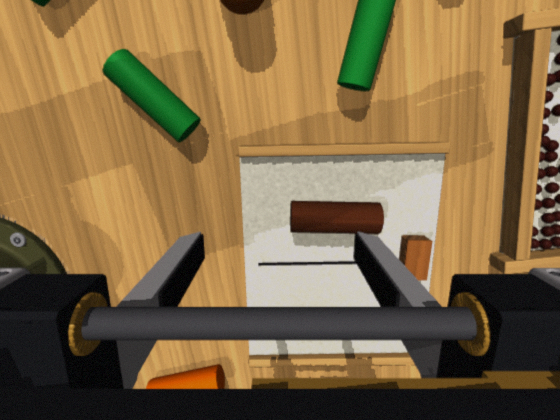

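The wrist picture was taken while the arm was still moving. It shows the thick blank at (337,217), the line at y≈263 and the cork block at (416,257). I'll settle the arm and look again.

```bash
python3 -m creep '{"hand":[-0.28,-0.28,-0.28,-0.28,-0.28],"slide":[[0,0,0],[0,0,0],[0,0,0],[0,0,0],[0,0,0]],"spin":[0,0,0,0,0]}' 20
python3 - <<'E'
from h import *
from scipy.spatial.transform import Rotation as Ro
c=ctrl.calibration("wrist");im=ctrl.camera("wrist")[:,:,::-1]; cv2.imwrite("pics/w2.png",im); np.savez("w2.npz",**c)
o=ctrl.get_obs();R=Ro.from_euler('xyz',o["eef_rot"]).as_matrix();print(R.round(4),o["joint_vel"].round(3))
E
```

```text
time_s: 1.57
ee_pos: [0.4704, 0.1257, 0.2667]
eef_rot: [-2.992, 1.571, 1.613]
force: [-0.1, -0.1, -0.3]
grip_width: 0.0639
[[ 0.000e+00  9.942e-01 -1.076e-01]
 [ 1.000e-04 -1.076e-01 -9.942e-01]
 [-1.000e+00  0.000e+00 -1.000e-04]] [-0.006  0.002 -0.002 -0.002  0.001  0.001]
```

View pics/w2.png

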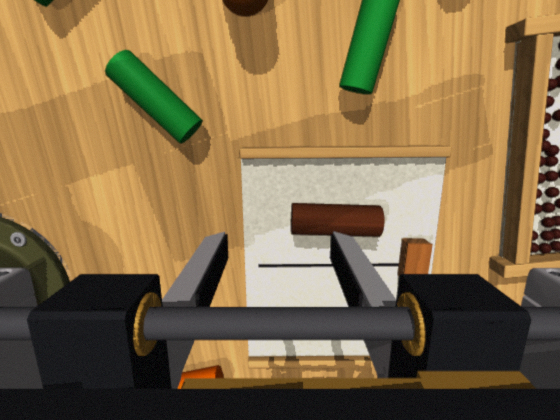

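Settled. The blank's centre is at about (337,220), the line runs from (258,265) to beyond x=345, and the fingers are clear.

```bash
cat > meas.py <<'E'
from h import *
def measure(im,c,box,R,pos,zc=.04):
    # box: u0,v0,u1,v1 region on the board free of the fingers
    u0,v0,u1,v1=box
    hsv=cv2.cvtColor(im,cv2.COLOR_BGR2HSV);H,S,V=[a.astype(int) for a in cv2.split(hsv)]
    m=np.zeros(V.shape,np.uint8); m[v0:v1,u0:u1]=((V<115)&(S>90))[v0:v1,u0:u1]*255
    n,l,st,ce=cv2.connectedComponentsWithStats(m)
    i=1+np.argmax(st[1:,4]); cn=max(cv2.findContours((l==i).astype(np.uint8),0,1)[0],key=cv2.contourArea)
    return cn,st[i],ce[i]
def linefit(im,c,box):
    u0,v0,u1,v1=box; g=im.max(2).astype(float); P=[]
    for u in range(u0,u1):
        w=np.clip(110-g[v0:v1,u],0,None)
        if w.sum()>15: P.append(ray(c,(u,(w*np.arange(v0,v1)).sum()/w.sum()),.018)[:2])
    P=np.array(P,np.float32); vx,vy,x,y=cv2.fitLine(P,cv2.DIST_HUBER,0,.01,.01).ravel()
    d=np.array([vx,vy])*np.sign(vx); return d,np.array([x,y]),P[0],P[-1]
E
python3 - <<'E'
from meas import *
im=cv2.imread("pics/w2.png");c=dict(np.load("w2.npz"))
cn,st,ce=measure(im,c,(255,190,396,250),None,None);print(st,ce)
for z in(.04,.05): print(z,axis(cast(c,cn,z)))
d,p,a,b=linefit(im,c,(252,258,335,272));print("line",np.degrees(np.arctan2(d[1],d[0])),p,a,b)
n=np.array([-d[1],d[0]]);print("thick across",(axis(cast(c,cn,.04))[0]-p)@n)
# tangent-plane method: upper & lower silhouette edges -> lateral axis estimate
q=cn.reshape(-1,2);o=-c["R"].T@c["t"];bx=np.cos(np.radians(-7.5)),np.sin(np.radians(-7.5))
e=np.array([-bx[1],bx[0]]) # lateral
ang=[]
for uv in q:
    r=c["R"].T@np.linalg.inv(c["K"])@np.array([*uv,1.]);ang.append(np.arctan2(r[:2]@e,-r[2]))
ang=np.array(ang);mid=(np.percentile(ang,3)+np.percentile(ang,97))/2
print("axis lateral",o[:2]@e+np.tan(mid)*(o[2]-.04),"line-mid lateral",p@e, "halfwidth", (ang.max()-ang.min())/2*(o[2]-.04)/np.cos(mid))
E
```

```text
[ 292  203   92   34 2754] [336.90196078 219.18954248]
0.04 (array([0.54457285, 0.06541016]), [np.float64(0.0440026123046875), np.float64(0.1258375)], np.float32(-7.8582654))
0.05 (array([0.54290439, 0.06871121]), [np.float64(0.042895925903320316), np.float64(0.12267261962890624)], np.float32(-7.858259))
line -5.31037 [ 0.47264987 -0.00512511] [ 0.42728877 -0.00081709] [ 0.5389928  -0.00822605]
thick across 0.07688905841710801
axis lateral 0.13644804520577064 line-mid lateral 0.05661192407422691 halfwidth 0.02130672781615497
```

```bash
python3 -m creep '{"hand":[-0.28,-0.28,-0.28,-0.28,-0.28,-0.28,-0.28,-0.28,-0.28],"slide":[[0.03,0.02,0.012],[0.06,0.04,0.024],[0.09,0.06,0.036],[0.12,0.076,0.044],[0.15,0.076,0.044],[0.17,0.076,0.044],[0.185,0.076,0.044],[0.185,0.076,0.044],[0.185,0.076,0.044]],"spin":[1.7,1.7,1.7,1.7,1.7,1.7,1.7,1.7,1.7]}'
python3 - <<'E'
from h import *
c=ctrl.calibration("wrist");im=ctrl.camera("wrist")[:,:,::-1]; cv2.imwrite("pics/w3.png",im); np.savez("w3.npz",**c)
o=ctrl.get_obs();print(o["force"],o["ee_pos"],o["grip_width"])
E
```

```text
time_s: 2.37
ee_pos: [0.5415, 0.0732, 0.0817]
eef_rot: [-1.367, 1.57, -3.076]
force: [0.8, 0.1, 0.6]
grip_width: 0.0602
[0.03678179 0.04847727 1.16443172] [0.54200201 0.07316074 0.08261166] 0.05999064570866022
```

View pics/w3.png

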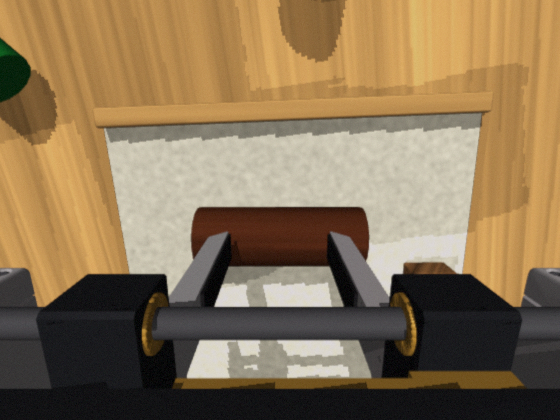

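Both fingertips are over the blank, about 8 mm on its far (+y) side of centre. Now I'll press down slowly.

```bash
python3 -m creep '{"hand":[-0.28,-0.28,-0.28,-0.28],"slide":[[0.006,0,0],[0.010,0,0],[0.011,0,0],[0.011,0,0]],"spin":[0,0,0,0]}'; python3 -m creep '{"hand":[-0.28,-0.28,-0.28],"slide":[[0.001,0,0],[0.001,0,0],[0.001,0,0]],"spin":[0,0,0]}'
```

```text
time_s: 2.75
ee_pos: [0.5416, 0.0728, 0.0706]
eef_rot: [-1.336, 1.571, -3.046]
force: [-0.1, 0.6, -0.1]
grip_width: 0.0599
time_s: 3.0
ee_pos: [0.5419, 0.0727, 0.0702]
eef_rot: [1.829, 1.57, 0.119]
force: [-1.4, 0.5, 3.8]
grip_width: 0.0604
```

Contact at 3.8 N. First rolling stroke, then check the force.

```bash
python3 -m creep '{"hand":[-0.28,-0.28,-0.28,-0.28,-0.28,-0.28,-0.28,-0.28],"slide":[[0,0,0.002],[0,0,0.006],[0,0,0.011],[0,0,0.016],[0,0,0.021],[0,0,0.026],[0,0,0.030],[0,0,0.032]],"spin":[0,-0.2,-0.4,-0.6,-0.8,-1,-1,-1]}'; python3 -m creep '{"hand":[-0.28,-0.28,-0.28,-0.28],"slide":[[0,0,0],[-0.006,0,0],[-0.012,0,0],[-0.015,0,0]],"spin":[0,0,0,0]}';  python3 - <<'E'
from h import *
for k in ("wrist","top"):
    c=ctrl.calibration(k);im=ctrl.camera(k)[:,:,::-1]; cv2.imwrite(f"pics/{k}4.png",im); np.savez(f"{k}4.npz",**c)
im=cv2.imread("pics/top4.png");cv2.imwrite("pics/top4z.png",cv2.resize(im[130:245,220:350],None,fx=4,fy=4))
E
```

```text
time_s: 3.67
ee_pos: [0.5374, 0.0405, 0.0699]
eef_rot: [1.61, 1.57, -0.083]
force: [-0.3, 0.2, 3.1]
grip_width: 0.0601
time_s: 4.0
ee_pos: [0.5374, 0.0413, 0.0855]
eef_rot: [1.721, 1.57, 0.028]
force: [-0.4, 0.8, -0.2]
grip_width: 0.0599
```

View pics/wrist4.png

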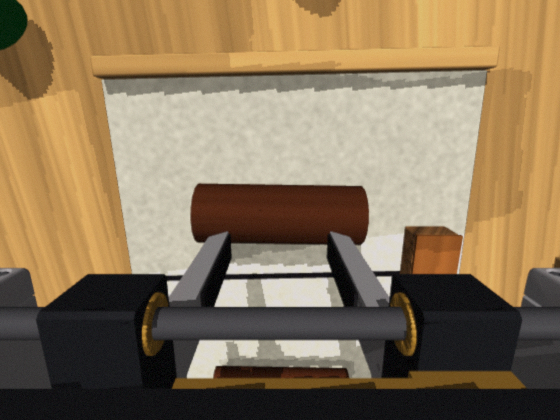

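View pics/top4z.png

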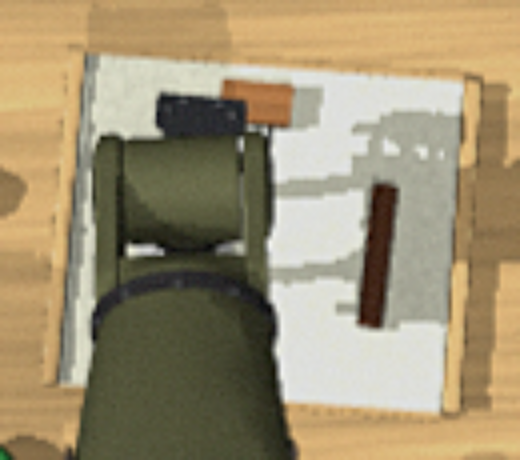

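The wrist view shows the rolled blank at (280,213), with the line at y≈273, visible at x 135–200 and 232–335. The top view is blocked by the arm. I'll measure from the wrist view.

```bash
cat > lat.py <<'E'
from meas import *
def tang(c,cn,yaw,zc=.04,skip=.12):
    """lateral position and yaw of a lying cylinder's axis from its two side silhouettes"""
    q=cn.reshape(-1,2).astype(float);o=-c["R"].T@c["t"];Ki=np.linalg.inv(c["K"])
    us=np.linspace(q[:,0].min(),q[:,0].max(),100)[int(100*skip):int(100*(1-skip))]
    P=[]
    b=np.array([np.cos(yaw),np.sin(yaw)]);e=np.array([-b[1],b[0]])
    for u in np.unique(us.round()):
        vv=q[q[:,0]==u,1]
        if len(vv)<2 or np.ptp(vv)<5: continue
        A=[]
        for v in(vv.min()-.5,vv.max()+.5):
            r=c["R"].T@Ki@np.array([u,v,1.]);A.append((np.arctan2(r[:2]@e,-r[2]),r[:2]@b/-r[2]))
        m=(A[0][0]+A[1][0])/2;h=o[2]-zc
        P.append((o[:2]@b+(A[0][1]+A[1][1])/2*h,o[:2]@e+np.tan(m)*h,abs(A[0][0]-A[1][0])/2*h/np.cos(m)))
    P=np.array(P);k=np.polyfit(P[:,0],P[:,1],1)
    ctr=P[:,0].mean()*b+np.polyval(k,P[:,0].mean())*e
    return ctr,np.degrees(yaw+np.arctan(k[0])),P[:,2].mean()
def report(c,cn,d,p):
    a=np.arctan2(d[1],d[0]);n=np.array([-d[1],d[0]])
    ctr,y,hw=tang(c,cn,a); print("line deg %.2f"%np.degrees(a),p.round(4),"blank ctr",ctr.round(4),"yaw %.2f halfw %.4f across %.4f"%(y,hw,(ctr-p)@n))
E
python3 - <<'E'
from lat import *
im=cv2.imread("pics/wrist4.png");c=dict(np.load("wrist4.npz"))
cn,st,ce=measure(im,c,(150,150,400,245),0,0);print(st,ce)
m=im.copy()
u=[(142,198),(236,330)]
g=im.max(2).astype(float);P=[]
for a,b in u:
    for x in range(a,b):
        w=np.clip(90-g[266:283,x],0,None)
        if w.sum()>20:P.append(ray(c,(x,266+(w*np.arange(17)).sum()/w.sum()),.018)[:2])
P=np.array(P,np.float32);vx,vy,x,y=cv2.fitLine(P,cv2.DIST_HUBER,0,.01,.01).ravel();d=np.array([vx,vy])*np.sign(vx)
report(c,cn,d,np.array([x,y]))
im=cv2.imread("pics/w2.png");c=dict(np.load("w2.npz"));cn,_,_=measure(im,c,(255,190,396,250),0,0)
d,p,a,b=linefit(im,c,(260,258,335,272));report(c,cn,d,p)
E
```

```text
[ 191  184  178   61 9703] [278.95640524 212.64784087]
line deg -5.51 [ 0.4972 -0.0078] blank ctr [0.5393 0.0507] yaw -7.39 halfw 0.0206 across 0.0623
line deg -5.25 [ 0.478  -0.0056] blank ctr [0.5445 0.0662] yaw -7.68 halfw 0.0205 across 0.0776
```

```bash
python3 -m creep '{"hand":[-0.28,-0.28,-0.28,-0.28,-0.28,-0.28],"slide":[[0,0,-0.009],[0,0,-0.0175],[0.008,0,-0.0175],[0.014,0,-0.0175],[0.015,0,-0.0175],[0.015,0,-0.0175]],"spin":[0,0,0,0,0,0]}'; python3 -m creep '{"hand":[-0.28,-0.28,-0.28,-0.28,-0.28,-0.28,-0.28,-0.28],"slide":[[0,0,0.002],[0,0,0.006],[0,0,0.011],[0,0,0.016],[0,0,0.021],[0,0,0.026],[0,0,0.030],[0,0,0.032]],"spin":[0,-0.2,-0.4,-0.6,-0.8,-1,-1,-1]}'; python3 -m creep '{"hand":[-0.28,-0.28,-0.28,-0.28],"slide":[[0,0,0],[-0.006,0,0],[-0.012,0,0],[-0.015,0,0]],"spin":[0,0,0,0]}'
```

```text
time_s: 4.6
ee_pos: [0.5394, 0.0587, 0.0698]
eef_rot: [-2.611, 1.571, 1.98]
force: [-3.5, 1.7, 13.4]
grip_width: 0.0604
time_s: 5.27
ee_pos: [0.5354, 0.0263, 0.0698]
eef_rot: [-2.002, 1.571, 2.606]
force: [-4.9, 1.3, 12.9]
grip_width: 0.06
time_s: 5.6
ee_pos: [0.5356, 0.0266, 0.085]
eef_rot: [1.52, 1.571, -0.155]
force: [0.2, 0.2, 0.4]
grip_width: 0.0602
```

```bash
python3 -m creep '{"hand":[-0.28,-0.28,-0.28,-0.28,-0.28,-0.28],"slide":[[0,0,-0.009],[0,0,-0.0165],[0.008,0,-0.0165],[0.014,0,-0.0165],[0.015,0,-0.0165],[0.015,0,-0.0165]],"spin":[0,0,0,0,0,0]}'; python3 -m creep '{"hand":[-0.28,-0.28,-0.28,-0.28,-0.28,-0.28,-0.28,-0.28],"slide":[[0,0,0.002],[0,0,0.006],[0,0,0.011],[0,0,0.016],[0,0,0.021],[0,0,0.026],[0,0,0.030],[0,0,0.032]],"spin":[0,-0.2,-0.4,-0.6,-0.8,-1,-1,-1]}'; python3 -m creep '{"hand":[-0.28,-0.28,-0.28,-0.28],"slide":[[0,0,0],[-0.006,0,0],[-0.012,0,0],[-0.015,0,0]],"spin":[0,0,0,0]}'
python3 - <<'E'
from h import *
for k in ("wrist",):
    c=ctrl.calibration(k);im=ctrl.camera(k)[:,:,::-1]; cv2.imwrite(f"pics/{k}5.png",im); np.savez(f"{k}5.npz",**c)
E
```

```text
time_s: 6.1
ee_pos: [0.5372, 0.0433, 0.0697]
eef_rot: [-2.385, 1.57, 2.224]
force: [-4.1, 0.8, 13.6]
grip_width: 0.0602
time_s: 6.77
ee_pos: [0.5336, 0.0109, 0.0698]
eef_rot: [-1.79, 1.57, 2.835]
force: [-6.3, 0.7, 14.3]
grip_width: 0.0602
time_s: 7.1
ee_pos: [0.534, 0.0112, 0.0849]
eef_rot: [1.154, 1.571, -0.503]
force: [-0.5, -0.3, 0.0]
grip_width: 0.0603
```

View pics/wrist5.png

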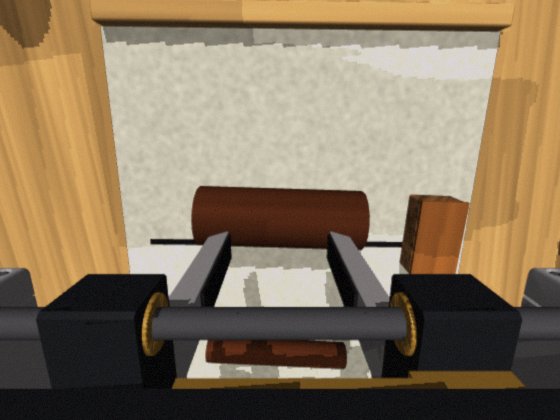

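The force rose to 13 N, so I'll press less next time. The blank is at about (280,217). The line shows at both ends, y≈242, at x 150–195 and 368–402. The thin blank is in view at (277,353), unmoved.

```bash
cat > m5.py <<'E'
import sys
from lat import *
def go(k,segs,v0,v1,box,z):
    im=cv2.imread(f"pics/{k}.png");c=dict(np.load(f"{k}.npz"))
    cn,st,ce=measure(im,c,box,0,0);print(st,ce)
    g=im.max(2).astype(float);P=[]
    for a,b in segs:
        for x in range(a,b):
            w=np.clip(90-g[v0:v1,x],0,None)
            if w.sum()>20:P.append(ray(c,(x,v0+(w*np.arange(v1-v0)).sum()/w.sum()),.018)[:2])
    P=np.array(P,np.float32);vx,vy,x,y=cv2.fitLine(P,cv2.DIST_HUBER,0,.01,.01).ravel();d=np.array([vx,vy])*np.sign(vx)
    report(c,cn,d,np.array([x,y])); print(axis(cast(c,cn,z)))
E
python3 -c "
from m5 import *
go('wrist5',[(152,190),(372,398)],236,250,(150,150,400,260),.04)"
```

```text
[ 192  186  178   74 9568] [279.06155936 216.23442726]
line deg -5.63 [ 0.4951 -0.0075] blank ctr [0.5359 0.0176] yaw -4.71 halfw 0.0209 across 0.0291
(array([0.53514448, 0.01087749]), [np.float64(0.056489202880859374), np.float64(0.1311202880859375)], np.float32(-6.66771))
```

```bash
cat > e.py <<'E'
from lat import *
def edges(k,cols,va,vb,segs=None,v0=0,v1=0,line=None):
    im=cv2.imread(f"pics/{k}.png");c=dict(np.load(f"{k}.npz"));hsv=cv2.cvtColor(im,cv2.COLOR_BGR2HSV)
    M=(hsv[...,1]>90)&(hsv[...,2]<125)
    cn=[]
    for u in range(*cols):
        vv=np.where(M[va:vb,u])[0]+va; cn+=[(u,vv.min()),(u,vv.max())]
    g=im.max(2).astype(float);P=[]
    for a,b in segs or []:
        for x in range(a,b):
            w=np.clip(90-g[v0:v1,x],0,None)
            if w.sum()>20:P.append(ray(c,(x,v0+(w*np.arange(v1-v0)).sum()/w.sum()),.018)[:2])
    if segs:
        vx,vy,x,y=cv2.fitLine(np.array(P,np.float32),cv2.DIST_HUBER,0,.01,.01).ravel();d=np.array([vx,vy])*np.sign(vx);p=np.array([x,y])
    else: d,p=line
    print(cn[0],cn[1],cn[-2],cn[-1]); report(c,np.array(cn),d,p)
E
python3 -c "
from e import *
edges('wrist5',(236,327),150,262,[(152,190),(372,398)],236,250)
edges('wrist4',(236,327),150,258,[(142,198),(236,330)],266,283)"
```

```text
(236, np.int64(187)) (236, np.int64(244)) (326, np.int64(191)) (326, np.int64(248))
line deg -5.63 [ 0.4951 -0.0075] blank ctr [0.5363 0.0172] yaw -6.85 halfw 0.0214 across 0.0286
(236, np.int64(184)) (236, np.int64(242)) (326, np.int64(186)) (326, np.int64(243))
line deg -5.51 [ 0.4972 -0.0078] blank ctr [0.5403 0.0497] yaw -7.82 halfw 0.0214 across 0.0614
```

```bash
python3 -m creep '{"hand":[-0.28,-0.28,-0.28,-0.28,-0.28,-0.28],"slide":[[0,0,-0.007],[0,0,-0.0135],[0.008,0,-0.0135],[0.0135,0,-0.0135],[0.0145,0,-0.0135],[0.0145,0,-0.0135]],"spin":[0,0,0,0,0,0]}'; python3 -m creep '{"hand":[-0.28,-0.28,-0.28,-0.28,-0.28,-0.28,-0.28,-0.28],"slide":[[0,0,0.002],[0,0,0.006],[0,0,0.011],[0,0,0.016],[0,0,0.021],[0,0,0.026],[0,0,0.029],[0,0,0.030]],"spin":[0,-0.2,-0.4,-0.6,-0.9,-1.2,-1.2,-1.2]}'; python3 -m creep '{"hand":[-0.28,-0.28,-0.28,-0.28],"slide":[[0,0,0],[-0.006,0,0],[-0.012,0,0],[-0.015,0,0]],"spin":[0,0,0,0]}'
python3 - <<'E'
from h import *
for k in ("wrist",):
    c=ctrl.calibration(k);im=ctrl.camera(k)[:,:,::-1]; cv2.imwrite(f"pics/{k}6.png",im); np.savez(f"{k}6.npz",**c)
E
```

```text
time_s: 7.65
ee_pos: [0.5349, 0.0248, 0.07]
eef_rot: [-1.644, 1.57, 2.982]
force: [-3.6, 0.4, 9.0]
grip_width: 0.0604
time_s: 8.32
ee_pos: [0.5322, -0.0056, 0.0699]
eef_rot: [-1.555, 1.57, 3.091]
force: [-3.9, 0.3, 8.8]
grip_width: 0.06
time_s: 8.65
ee_pos: [0.5326, -0.0052, 0.0857]
eef_rot: [1.58, 1.57, -0.056]
force: [0.8, 0.0, 1.1]
grip_width: 0.0603
```

View pics/wrist6.png

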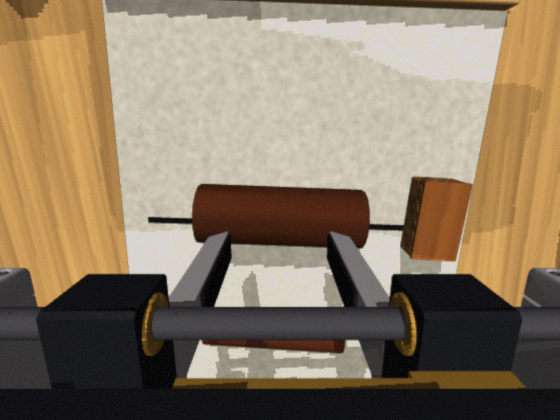

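The blank is at about (280,216). The line now emerges from both of its ends: y≈220 on the left and y≈227 on the right.

```bash
python3 -c "
from e import *
edges('wrist6',(236,327),150,262,[(152,190),(374,400)],212,236)
import numpy as np
c=dict(np.load('wrist6.npz'))
"
```

```text
(236, np.int64(186)) (236, np.int64(242)) (326, np.int64(189)) (326, np.int64(246))
line deg -5.63 [ 0.5159 -0.0096] blank ctr [0.5349 0.0018] yaw -5.98 halfw 0.0213 across 0.0133
```

```bash
python3 -m creep '{"hand":[-0.28,-0.28,-0.28,-0.28,-0.28,-0.28],"slide":[[0,0,-0.007],[0,0,-0.0135],[0.008,0,-0.0135],[0.0135,0,-0.0135],[0.0143,0,-0.0135],[0.0143,0,-0.0135]],"spin":[0,0,0,0,0,0]}'; python3 -m creep '{"hand":[-0.28,-0.28,-0.28,-0.28,-0.28,-0.28,-0.28,-0.28,-0.28],"slide":[[0,0,0.002],[0,0,0.006],[0,0,0.011],[0,0,0.016],[0,0,0.020],[0,0,0.023],[0,0,0.025],[0,0,0.0265],[0,0,0.0265]],"spin":[0,-0.2,-0.4,-0.6,-0.7,-0.7,-0.7,-0.7,-0.7]}'; python3 -m creep '{"hand":[-0.28,-0.28,-0.28,-0.28,-0.28],"slide":[[0,0,0],[-0.001,0,0],[-0.004,0,0],[-0.010,0,0],[-0.015,0,0]],"spin":[0,0,0,0,0]}'
python3 - <<'E'
from h import *
for k in ("wrist",):
    c=ctrl.calibration(k);im=ctrl.camera(k)[:,:,::-1]; cv2.imwrite(f"pics/{k}7.png",im); np.savez(f"{k}7.npz",**c)
E
```

```text
time_s: 9.2
ee_pos: [0.5331, 0.0083, 0.0702]
eef_rot: [-1.504, 1.57, -3.141]
force: [-0.5, -0.7, 2.5]
grip_width: 0.0605
time_s: 9.95
ee_pos: [0.5316, -0.0184, 0.0709]
eef_rot: [1.054, 1.571, -0.571]
force: [-0.3, -0.4, 0.6]
grip_width: 0.0601
time_s: 10.37
ee_pos: [0.5317, -0.0181, 0.0866]
eef_rot: [1.652, 1.571, 0.028]
force: [-0.6, -0.3, 0.3]
grip_width: 0.0596
```

View pics/wrist7.png

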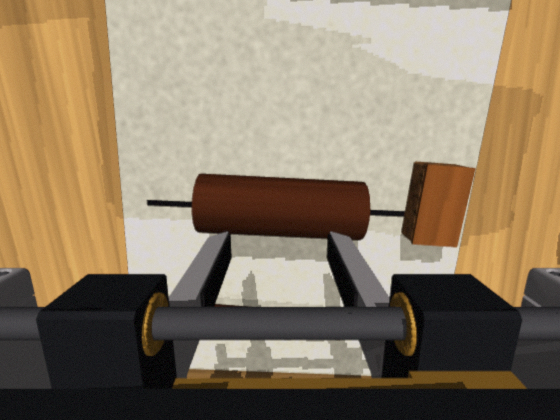

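The blank is at about (280,207), with the line leaving its ends at y≈204 (left) and y≈212 (right). Contact may have been lost late in that stroke, so I'll measure.

```bash
python3 -c "
from e import *
edges('wrist7',(236,327),150,262,[(152,190),(374,402)],196,222)
"
```

```text
(236, np.int64(176)) (236, np.int64(233)) (326, np.int64(180)) (326, np.int64(237))
line deg -5.60 [ 0.5175 -0.0098] blank ctr [ 0.5342 -0.0043] yaw -5.98 halfw 0.0213 across 0.0071
```

```bash
python3 -m creep '{"hand":[-0.28,-0.28,-0.28,-0.28,-0.28,-0.28,-0.28],"slide":[[0,0,-0.007],[0,0,-0.014],[0,0,-0.0175],[0.008,0,-0.0175],[0.0135,0,-0.0175],[0.0153,0,-0.0175],[0.0153,0,-0.0175]],"spin":[0,0,0,0,0,0,0]}'; python3 -m creep '{"hand":[-0.28,-0.28,-0.28,-0.28,-0.28,-0.28,-0.28],"slide":[[0,0,0.002],[0,0,0.005],[0,0,0.008],[0,0,0.011],[0,0,0.013],[0,0,0.014],[0,0,0.014]],"spin":[0,-0.2,-0.4,-0.6,-0.8,-0.8,-0.8]}'; python3 -m creep '{"hand":[-0.28,-0.28,-0.28,-0.28,-0.28],"slide":[[0,0,0],[-0.001,0,0],[-0.004,0,0],[-0.010,0,0],[-0.015,0,0]],"spin":[0,0,0,0,0]}'
python3 - <<'E'
from h import *
for k in ("wrist",):
    c=ctrl.calibration(k);im=ctrl.camera(k)[:,:,::-1]; cv2.imwrite(f"pics/{k}8.png",im); np.savez(f"{k}8.npz",**c)
E
```

```text
time_s: 11.0
ee_pos: [0.5322, -0.0008, 0.0701]
eef_rot: [-1.598, 1.569, 3.06]
force: [-1.9, 0.2, 3.8]
grip_width: 0.06
time_s: 11.58
ee_pos: [0.5318, -0.0149, 0.0703]
eef_rot: [-1.269, 1.571, -2.879]
force: [-0.4, -0.2, 0.5]
grip_width: 0.06
time_s: 12.0
ee_pos: [0.5319, -0.0146, 0.0863]
eef_rot: [1.461, 1.571, -0.15]
force: [0.1, 0.1, 0.4]
grip_width: 0.0604
```

View pics/wrist8.png

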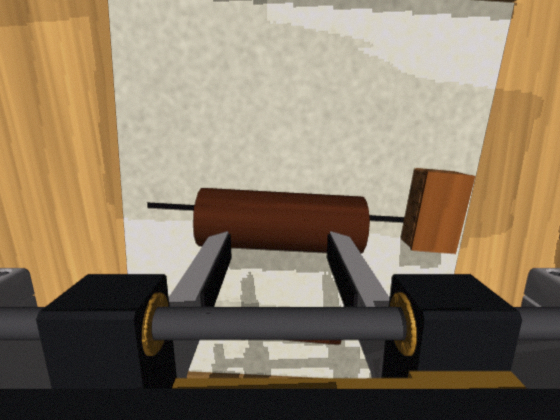

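The blank is at about (281,220), with the line at y≈208 (left) and y≈218 (right). Measuring.

```bash
python3 -c "
from e import *
edges('wrist8',(236,327),150,262,[(152,190),(374,402)],198,226)
from scipy.spatial.transform import Rotation as Ro
o=ctrl.get_obs();R=Ro.from_euler('xyz',o['eef_rot']).as_matrix();print(R.round(3),o['ee_pos'])
print(o['time_s'])
for v in([-.0,0],):pass
print('blank rel tool z',R[:2,2]@(np.array([.534,-.0098])-o['ee_pos'][:2]))
"
```

```text
(236, np.int64(190)) (236, np.int64(247)) (326, np.int64(195)) (326, np.int64(251))
line deg -5.62 [ 0.5194 -0.01  ] blank ctr [ 0.5338 -0.0115] yaw -5.45 halfw 0.0214 across -0.0002
[[ 0.002  0.999 -0.039]
 [-0.    -0.039 -0.999]
 [-1.     0.002  0.   ]] [ 0.53239685 -0.0146666   0.08732068]
12.05
blank rel tool z -0.004926014410740924
```

Within about 0.2 mm and 0.2° of the line. I'll lift straight up, retreat and check with the independent fixed cameras.

```bash
python3 -m creep '{"hand":[-0.28,-0.28,-0.28,-0.28,-0.28,-0.28,-0.28,-0.28,-0.28,-0.28,-0.28,-0.28],"slide":[[-0.03,0,0],[-0.06,0,0],[-0.09,0,0],[-0.12,0,0],[-0.14,0,-0.04],[-0.14,-0.03,-0.08],[-0.14,-0.06,-0.12],[-0.14,-0.09,-0.16],[-0.14,-0.12,-0.2],[-0.14,-0.15,-0.24],[-0.14,-0.18,-0.28],[-0.14,-0.2,-0.32]],"spin":[0,0,0,0,0,0,0,0,0,0,0,0]}';python3 -m creep '{"hand":[-0.28,-0.28,-0.28,-0.28],"slide":[[0,-0.03,-0.04],[0,-0.06,-0.08],[0,-0.08,-0.1],[0,-0.08,-0.1]],"spin":[0,0,0,0]}'
python3 - <<'E'
from h import *
for k in ("top","scene"):
    c=ctrl.calibration(k);im=ctrl.camera(k)[:,:,::-1]; cv2.imwrite(f"pics/{k}9.png",im); np.savez(f"{k}9.npz",**c)
im=cv2.imread("pics/top9.png");cv2.imwrite("pics/top9z.png",cv2.resize(im[130:245,220:350],None,fx=5,fy=5,interpolation=cv2.INTER_CUBIC))
E
```

```text
time_s: 13.05
ee_pos: [0.3703, 0.2666, 0.2262]
eef_rot: [2.166, 1.57, 0.556]
force: [0.8, 0.2, -0.3]
grip_width: 0.06
time_s: 13.38
ee_pos: [0.2922, 0.3722, 0.2259]
eef_rot: [-2.945, 1.57, 1.733]
force: [0.8, -0.0, -0.2]
grip_width: 0.0602
```

View pics/top9z.png

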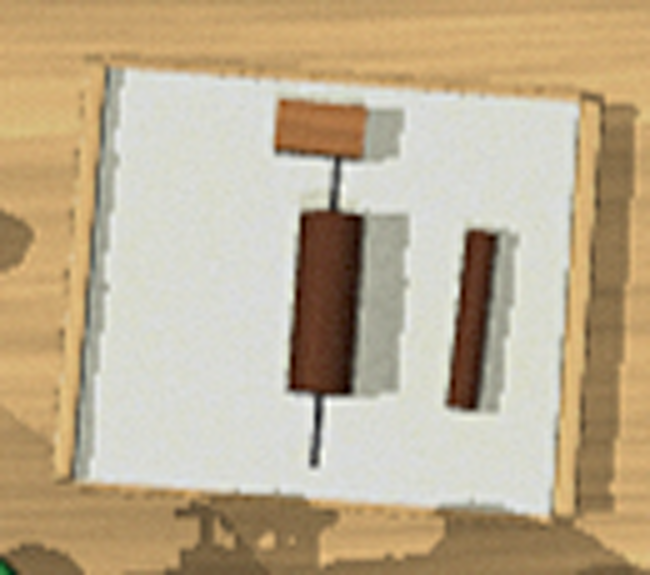

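View pics/scene9.png

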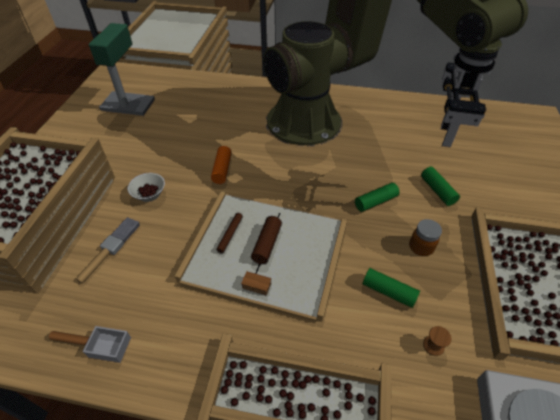

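The top view shows the blank at about (285.5,190) lying on the line, with the line emerging from both ends. The thin blank and the cork block haven't moved. The scene view agrees. Now the numbers from the top camera.

Run:
```python
from h import *
c=ctrl.calibration("top")
def run(f):
    im=cv2.imread(f);hsv=cv2.cvtColor(im,cv2.COLOR_BGR2HSV);m=np.zeros(im.shape[:2],np.uint8)
    m[168:218,240:330]=((hsv[...,2]<110)&(hsv[...,1]>100))[168:218,240:330]
    n,l,st,ce=cv2.connectedComponentsWithStats(m)
    d=np.radians(-5.63);N=np.array([-np.sin(d),np.cos(d)])
    for i in range(1,n):
        if st[i,4]<60: continue
        cn=max(cv2.findContours((l==i).astype(np.uint8),0,1)[0],key=cv2.contourArea)
        z=.04 if st[i,4]>350 else .029
        a=axis(cast(c,cn,z)); q=ray(c,ce[i],z)[:2]
        print(f,st[i],ce[i],a,"centroid",q,"across %.4f"%((q-[.5175,-.00963])@N))
run("pics/top0.png");run("pics/top9.png")
a=cv2.imread("pics/top0.png").astype(int);b=cv2.imread("pics/top9.png").astype(int)
D=(abs(a-b).max(2)>50)[90:245,150:420]; v,u=np.where(D);print("changed px inside", len(v), (u+150).min(),(u+150).max(),(v+90).min(),(v+90).max())
```

```text
pics/top0.png [254 171  16  36 432] [261.21527778 188.40046296] (array([0.53775659, 0.06705549]), [np.float64(0.03997298583984375), np.float64(0.11919559326171875)], np.float32(-7.8013077)) centroid [0.53743717 0.06702847] across 0.0782
pics/top0.png [310 176   9  36 194] [313.80927835 193.29381443] (array([ 0.5176582 , -0.10726166]), [np.float64(0.018035356140136717), np.float64(0.1175916015625)], np.float32(-8.006901)) centroid [ 0.51790267 -0.10733756] across -0.0972
pics/top9.png [278 172  14  37 435] [284.57011494 190.10344828] (array([ 0.530471  , -0.01016317]), [np.float64(0.039838131713867186), np.float64(0.1205252197265625)], np.float32(-5.521042)) centroid [ 0.52983874 -0.01021985] across 0.0006
pics/top9.png [310 176   9  36 193] [313.80310881 193.22279793] (array([ 0.5176582 , -0.10726166]), [np.float64(0.018035356140136717), np.float64(0.1175916015625)], np.float32(-8.006901)) centroid [ 0.51814082 -0.10732398] across -0.0972
changed px inside 2297 150 348 169 244
```

Both views put the blank within about 1 mm of the line and parallel to it. Handing in.

```bash
python3 -c "
from station import ctrl
print(ctrl.get_obs()['time_s'],ctrl.hand_in())"
```

```text
the job is handed in; nothing more can be done
13.4833 None
```

The thick blank now lies along the line and centred over it. I rolled it there in six fingertip strokes without picking it up, then backed the arm away and handed in at 13.5 s.

**Position:** the wrist camera put the axis 0.2 mm from the line and 0.2° off parallel. The top camera put it 0.6 mm to the other side and 0.1° off. That top-camera figure leans by roughly 1 mm because its colour mask trims one edge, so I trust the result to about 1 mm.

**Other objects:** the thin blank measured the same before and after. The cork block and everything on the table look unmoved in the pictures. I did not measure those individually.

**Strokes that went off plan:**
- **Strokes 2–4:** these pressed at 9–14 N instead of about 4 N. The blank still rolled as expected.
- **Stroke 5:** this lost pressure partway and moved the blank only about half as far as planned. A sixth short stroke made up the rest.

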